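Load the tray and clamp the glued block

ROBOT

A 6-joint arm with a two-finger parallel gripper is mounted at the origin on the work surface; the furniture and walls round the work are solid. World frame = base frame: x ahead of the robot, y to its left, z up, the work surface at z = 0. Lengths are in m, angles in rad, forces in N, time in s.
With the tool pointing down it reaches from about 0.375 to 0.925 m from the base axis. Payload 5.7 kg.
Tool frame: the origin (TCP) lies on the centre line of the jaws, within the pads' length; the fingertips stand ctrl.tips_ahead ahead of it and the grasp point (between the pads) lies 5 mm behind it (ctrl.tips_ahead is the distance from the TCP to the fingertips, in m); z points along the fingers, y is the line along which they close (so a half turn about z gives the same grasp; the last joint's range is limited). The gripper opens to 88 mm and grips with 3 to 60 N. Pads are 20 mm wide; open, the fingers measure 115 mm over their backs; the gripper's body (75 mm by 178 mm) begins 61 mm behind the grasp point.
Start: joints at [-1.45, 0.359, 1.51, -0, 1.272, -0.115], TCP at [0.14, -0.583, 0.214] pointing down, gripper open.
Joint ranges: [-2.97, 2.97], [-1.01, 2.36], [0.21, 2.38], [-0.96, 4.11], [0.2, 2.71], [-2.98, 2.98]. Speed limits (rad/s): [2.39, 2.39, 3.14, 3.14, 3.14, 3.14].

INTERFACE

Orientations are given as a 3x3 rotation matrix whose columns are the frame's x, y, z axes.
In Python, from bench import ctrl, cams, ticket gives the robot as it stands.
- The arm moves only by the tool drive_tool, never from a script. Its arguments are lists of equal length, an entry for each row: "linear": the shift along the tool's x, y, z in m, a list of three; "roll": the turn about the tool's z in degrees. In form: {"linear": [[x, y, z], ...], "roll": [roll, ...]}. A call has 1 to 10 rows; each row is the pose to reach, as a shift and turn from the pose commanded when the call began, along the tool's axes at that moment; what a row does not reach only later rows make up. A row lasts 1/8 s, in which the tool goes at most 62.5 mm and 10.7 degrees, less where a joint would pass 70% of its speed; a pose out of reach is approached as far as the arm can. A call with a gripper value outside its range is refused whole. "hand" is the finger opening in m, from 0 to 0.0878, set as the call begins (left out, the last holds). The fingers move at their own pace and stop on an object; "newtons" is the grip in N (left out, the last holds). Time passes only in rows, so rows that repeat a pose let the fingers close. It gives the time, the measured TCP pose, the force, the opening and the grip force at its end, in the units of the state.
- ctrl.sense(): the state, without advancing time (a new reading comes with each control period).
- cams.grab_frame(name): name is "side" or "top" or "wrist"; returns a dict with "frame" (384x512x3 uint8, blue, green, red), "K" (3x3 intrinsics, pixels), "k1" (the pictures are not rectified: a ray, as slopes to the right and down, at radius r is drawn at 1 + k1 r^2 times it, then the intrinsics apply), "rvec" (rotation vector, rad) and "tvec" (3), from world to camera coordinates, as OpenCV has them. Camera axes: x right, y down, z forward; pixel columns grow to the right and rows downward; lengths in m; the calibration is good to about 2 mm. A picture is of the moment at which its call begins. There is no depth.
- ticket.finish_job(): hands the job in; it is judged then, once.
The state is a dict: "clock": time; "joints": joint angles; "qvel": joint speeds; "joint_torque": joint torques, N m; "ee_pos": TCP position; "ee_rot": TCP orientation; "ft_force": force on the tool from outside, world axes, zero at the start; "torque": the same for the moment, N m; "gripper_width": opening from 0.0 (shut) to 1.0 (fully open); "gripper_force": force on a finger pad.
Only numpy, scipy, OpenCV 4.12 (cv2) and the standard library are available. Lean on these libraries where they do the work, as an engineer would, in place of code of your own. Each camera call takes 0.05 s, during which the arm holds its last target. There are 200 camera calls.

TASK

Slide the tray with the two-tone wooden block, by its red tab, fully home into the slotted blue holder. Then pump the black trigger of the orange clamp until its sprung brass nose presses on the block and is pushed in about half-way, never to the bottom; move the bar and nose only by the trigger and leave the other things alone. Finish while still holding the trigger squeezed with the gripper: do not let go.

Things in the scene. Friction and masses are not known exactly. Their poses are not given: they have to be found in the camera images.
- tray_tab (a point): Upright red grip tab at the +y end of the aluminium tray, 34 mm (x) by 10 mm (y), top 76 mm above the tray's underside: pinch it across its 10 mm. This point is in its middle, 55 mm above the underside; axes are the tray's. The block's near face is 57 to 65 mm from it, a 14 mm high end lip 52 mm. Tray about 0.35 kg, standing on the table.
- tray_lead (a point): Middle of the tray's leading (-y) edge, 150 mm from the tab along -y; same axes. The tray's floor is 84 mm wide in x, 6 mm thick and 110 mm long from this edge; then a 56 mm wide tongue runs to the tab. A wall 42 mm high stands along the +x side, low lips elsewhere.
- block_mid (a point): Centre of the wooden block, one half light and one dark, 60 (x) x 80 (y) x 50 mm, about 0.17 kg, lying loose in the tray, its centre 31 mm above the table. Its light half faces the clamp once the tray is home.
- holder_home (a point): Spot on the table in the fixed blue holder where the tray is home: there the tab reads x 0, y +90 mm in this frame, axes parallel, the leading edge against the end stop. The tray slides on the table along this frame's -y, its floor's edges in two slotted rails (15 mm high, 2 mm play each side). Fence on the +x side 50 mm high, end stop 30 mm. The clamp on the -x side pushes along +x.
- holder_mouth (a point): Middle of the holder's open +y end, on the table, 80 mm from holder_home along y; same axes. Flared lead-in cheeks run from here to y = +50 mm of holder_home (about 8 mm wider each side at the mouth), then straight slots to the end stop at y = -61 mm.
- clamp_grip (a point): On the fixed orange clamp, 140 mm above the table, axes as holder_home (x -155 mm, y 0 in it). The fixed orange handle's rear face is 17 mm behind (-x); handle 16 mm thick, 26 mm wide, top 160 mm high. The black trigger's front face is 36 mm ahead (+x) when released, 17 mm when fully squeezed. Handle and trigger stand free from 85 mm up to 157 mm above the table.
- trigger_grip (a point): Middle of the black trigger blade, 140 mm above the table: 12 mm thick in x, 20 mm wide; it is squeezed about 18 mm towards the handle (-x of holder_home).
- trigger (a joint): Trigger angle, rad: 0 released (a spring returns it), 0.28 fully squeezed (firm stop); pivot 70 mm above the table. Takes 3 to 17 N at grip height. Squeezing drives the bar forward 34 mm per rad, after up to 4 mm of idle bar travel; teeth are 4 mm apart, so a full release and squeeze gains about 8 mm. The bar stays when the trigger is let go.
- bar (a joint): How far the toothed steel bar is pumped forward, m: 0 fully back, 0.062 at most, 0 to 0.014 at the start; the trigger cannot take it back. With the tray home the free nose meets the block at about 0.028, give or take 4 mm.
- nose (a joint): How far the sprung nose at the bar's front end is pushed in, m: 0 free, 0.009 half-way, 0.018 bottomed. Brass plunger 16 mm across showing 18 mm of brass when free, with a black rubber pad in front. Spring 1.5 N plus 0.6 N per mm; on contact the block may first shift up to 4 mm to the fence, then the nose goes in as the bar advances.
- nose_face (a point): Centre of the front face of the nose's rubber pad (25 mm across), 38 mm above the table; it moves along +x of holder_home towards the block.
- paint_pot_1: Bystander: small red paint pot, 36 mm across and 43 mm high; origin under its centre.
- paint_pot_2: Bystander: small white paint pot, 36 mm across and 43 mm high; origin under its centre.
- paint_pot_3: Bystander: small blue paint pot, 36 mm across and 43 mm high; origin under its centre.
- spare_wheel_1: Bystander: toy-sized spare wheel lying flat, 72 mm across and 28 mm high; origin under its centre.
- spare_wheel_2: Bystander: toy-sized spare wheel lying flat, 72 mm across and 28 mm high; origin under its centre.
- putty_tin: Bystander: yellow tin, 66 mm across and 38 mm high; origin under its centre.
Not all that is in view belongs to the job. What is shaped like the part that bears tray_tab but turquoise is not meant.

How it is judged:
On the way, in this order (a step that is already met when the one before it is completed fails the run):
1. the loaded tray is fully home in the holder, the nose still clear of the block (y of tray_tab in the frame of holder_home between 0.084 and 0.094 m and x of tray_tab in the frame of holder_home between -0.006 and 0.006 m and angle between the x axis of tray_tab and the x axis of holder_home, either way round below 0.06 rad and angle between tray_tab's own z axis and vertical below 0.06 rad and z of block_mid in the frame of tray_tab below -0.018 m and x of block_mid in the frame of tray_tab between -0.009 and 0.006 m and angle between block_mid's own z axis and vertical below 0.08 rad and value of joint nose below 0.002 m), for 0.2 s.
2. the pumped nose presses on the block, pushed in by at least 3 mm (y of tray_tab in the frame of holder_home between 0.084 and 0.094 m and x of tray_tab in the frame of holder_home between -0.006 and 0.006 m and angle between the x axis of tray_tab and the x axis of holder_home, either way round below 0.06 rad and angle between tray_tab's own z axis and vertical below 0.06 rad and value of joint nose above 0.003 m), for 0.1 s.
At the end, for the whole second after the job is handed in: Tray home (within 4 mm of the end stop, 6 mm across, square within 0.06 rad), block upright in it, nose pressed in 4.5 to 13.5 mm of its 18 mm, trigger squeezed by more than 0.06 rad and held there by the fingers with more than 1.5 N (y of tray_tab in the frame of holder_home between 0.084 and 0.094 m and x of tray_tab in the frame of holder_home between -0.006 and 0.006 m and angle between the x axis of tray_tab and the x axis of holder_home, either way round below 0.06 rad and angle between tray_tab's own z axis and vertical below 0.06 rad and z of block_mid in the frame of tray_tab below -0.018 m and x of block_mid in the frame of tray_tab between -0.009 and 0.006 m and angle between block_mid's own z axis and vertical below 0.08 rad and value of joint nose between 0.0045 and 0.0135 m and value of joint trigger above 0.06 rad and contact force between the fingers and trigger_c0 above 1.5 N); the arm keeps its last pose, push and grip.
It fails at once if the nose was bottomed: block crushed (value of joint nose above 0.0155 m).
It fails at once if the bar or the nose was pushed by the robot and not by the trigger (contact force between any of the fingers, the arm and bar above 4 N).
It fails at once if a bystander was shifted (distance of any of paint_pot_1, paint_pot_2, paint_pot_3, spare_wheel_1, spare_wheel_2, putty_tin from where it was at the start of the episode above 0.03 m).
It also fails if it takes over 67 s, if anything falls off the work surface, if the arm or the gripper's body presses on something with over 40 N, if the wrist force passes 120 N, or if a joint passes its speed limit or range.

## Working session

There is one attempt and no reset: what is moved stays moved. The work goes in short steps, Python scripts to look and compute and a tool call to move; the robot and the scene stay as the last step left them, time stands still between calls to the robot, and variables do not carry over. Pictures are saved under pics/ and viewed, at most 10 in all, crops included, and the job is handed in when it is done.

Besides the shell and the picture viewer there is one more tool, called after "Request:" as name(argument=value, ...) on one line, values as JSON. drive_tool: Moves the arm, as the interface text tells. Its arguments: {"type":"object","properties":{"linear":{"type":"array"},"roll":{"type":"array"},"hand":{"type":"number"},"newtons":{"type":"number"}},"required":["linear","roll"]}

```bash
mkdir -p pics; cat > h.py <<'E'
import numpy as np, cv2
from bench import ctrl, cams, ticket
def grab(n,save=None):
    f=cams.grab_frame(n)
    if save: cv2.imwrite('pics/'+save,f['frame'])
    np.savez('cam_'+n+'.npz',**{k:np.array(f[k]) for k in ('K','k1','rvec','tvec','frame')})
    return f
def load(n): return dict(np.load('cam_'+n+'.npz'))
def ray(f,u,v):
    K=np.array(f['K']);k1=float(f['k1'])
    p=cv2.undistortPoints(np.array([[[u,v]]],float),K,np.array([k1,0,0,0]))[0,0]
    R=cv2.Rodrigues(np.array(f['rvec'],float))[0];t=np.array(f['tvec'],float).ravel()
    return -R.T@t, R.T@np.array([p[0],p[1],1])
def atz(f,u,v,z):
    c,d=ray(f,u,v); return c+d*(z-c[2])/d[2]
def proj(f,P):
    return cv2.projectPoints(np.array(P,float).reshape(-1,1,3),np.array(f['rvec'],float),np.array(f['tvec'],float),np.array(f['K'],float),np.array([float(f['k1']),0,0,0]))[0][:,0]
E
python3 - <<'E'
from h import *
a=[grab(n)['frame'] for n in ('top','side')]
for n,i in zip(('top','side'),a): cv2.imwrite(f'pics/{n}0.png',cv2.resize(i,(800,600),interpolation=cv2.INTER_CUBIC))
s=ctrl.sense();print(s['clock'],s['ee_pos'],s['ee_rot'],ctrl.tips_ahead)
E
```

```text
0.1 [ 0.14008391 -0.58278353  0.21291079] [[ 9.72336948e-01  2.33582586e-01 -1.86685216e-04]
 [ 2.33582579e-01 -9.72335628e-01  1.61418108e-03]
 [ 1.95523904e-04 -1.61313432e-03 -9.99998680e-01]] 0.014
```

View pics/top0.png

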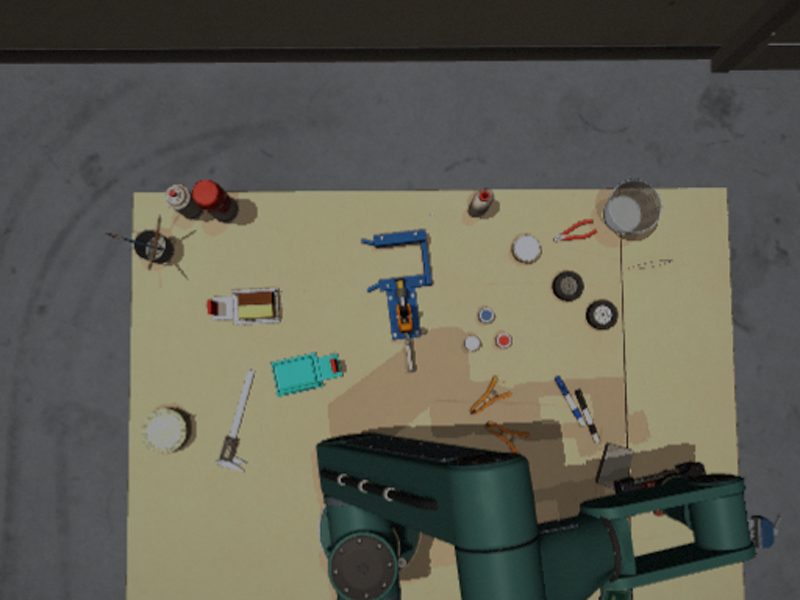

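View pics/side0.png

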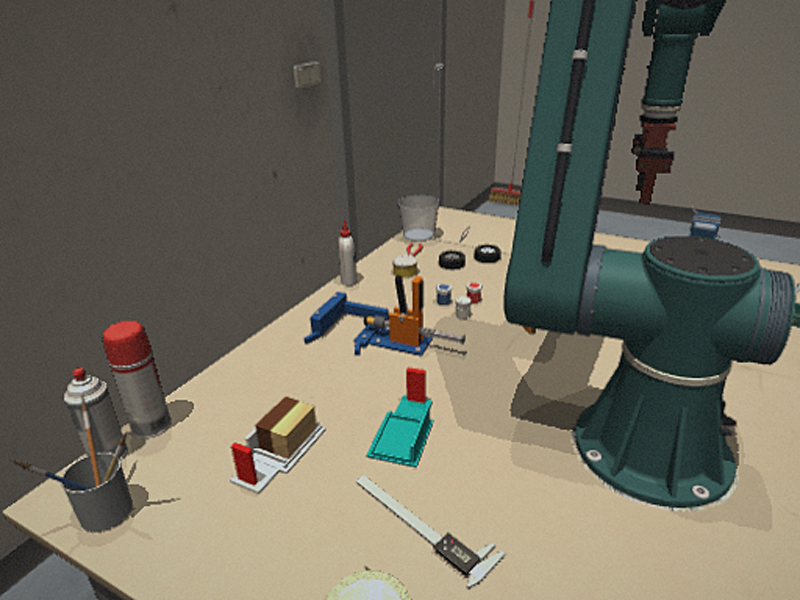

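Top view (800x600): tray tab at about (214,308), block at (257,306). The holder runs x 365–430, y 230–295 with its mouth to the left (+y), and the clamp is at (405,315). World +x is up in the picture. The turquoise decoy is at (305,373). I'll enlarge the tray and holder.

```bash
python3 - <<'E'
from h import *
f=load('top');i=f['frame']
# crop cols 125-285, rows 140-240 at scale 5
c=cv2.resize(i[140:245,125:285],None,fx=5,fy=5,interpolation=cv2.INTER_CUBIC)
cv2.imwrite('pics/top1.png',c)
for u,v in ((137,197),(164,196),(250,155)):print(atz(f,u,v,0))
E
```

```text
[0.52627806 0.36469545 0.        ]
[0.52903913 0.26355717 0.        ]
[ 0.68173479 -0.06125404  0.        ]
```

View pics/top1.png

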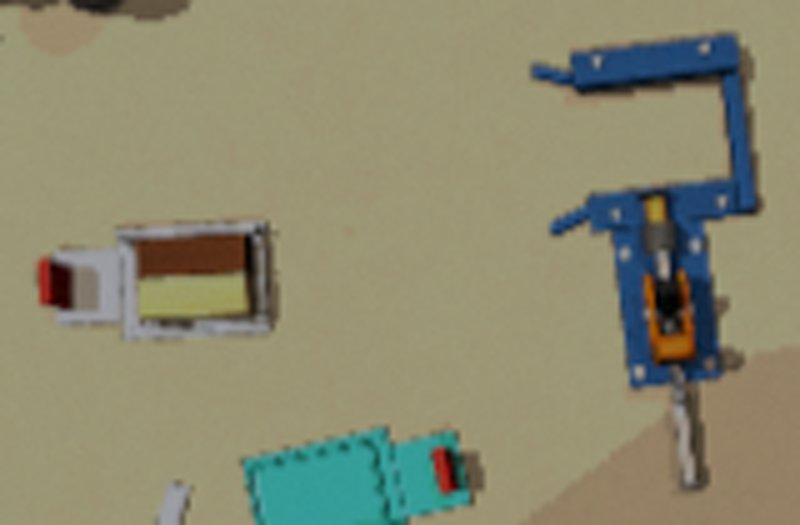

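Crop (5x, origin 125,140): the tab top spans (38–50, 258–306), and the tray's low −x edge runs (127,338)–(270,328). The clamp bar axis goes from (690,485) to the nose at (655,205). The end stop's inner edge runs (725,75)–(737,190), and the cheek tips are at (535,72) and (555,230).

```bash
python3 - <<'E'
from h import *
f=load('top')
def P(x,y,z): return atz(f,125+(x+.5)/5-.5,140+(y+.5)/5-.5,z)
np.set_printoptions(precision=4,suppress=True)
for n,x,y,z in [('tabtop c',44,282,.076),('block TL',137,240,.056),('block TR',247,234,.056),('block BL',141,319,.056),('block BR',247,314,.056),
 ('tray low -x L',127,338,.012),('tray low -x R',270,328,.012),('wall L',118,230,.042),('wall R',265,222,.042),
 ('bar end',690,485,.038),('nose',655,205,.038),('handle top -x',674,355,.16),('trig',668,300,.157),
 ('stop in +x',725,75,.03),('stop in -x',737,190,.03),('stop out',738,35,.03),('cheek+',535,72,.02),('cheek-',555,230,.02),('fence inL',573,92,.0),('fence inR',728,76,0),('fence outL',571,53,.05),('fence outR',737,35,.05),('rail- L',590,196,.015),('rail- R',735,180,.015)]:
  print(n,P(x,y,z)[:2])
c,d=ray(f,256,192);print(c)
E
```

```text
tabtop c [0.5247 0.3596]
block TL [0.5562 0.2971]
block TR [0.5598 0.217 ]
block BL [0.4984 0.2939]
block BR [0.5013 0.2169]
tray low -x L [0.4868 0.3132]
tray low -x R [0.4932 0.2069]
wall L [0.565 0.314]
wall R [0.5699 0.2061]
bar end [ 0.3733 -0.1051]
nose [ 0.5801 -0.0814]
handle top -x [ 0.464  -0.0931]
trig [ 0.5021 -0.0894]
stop in +x [ 0.678  -0.1347]
stop in -x [ 0.5916 -0.1426]
stop out [ 0.7081 -0.1448]
cheek+ [0.6831 0.0076]
cheek- [ 0.5639 -0.0066]
fence inL [ 0.6706 -0.0202]
fence inR [ 0.6818 -0.1379]
fence outL [ 0.6923 -0.0205]
fence outR [ 0.7047 -0.1433]
rail- L [ 0.5897 -0.0328]
rail- R [ 0.6007 -0.1417]
[ 0.3958 -0.0766  1.863 ]
```

Request:
drive_tool(linear=[[0.439,-0.285,-0.04],[0.439,-0.285,-0.04],[0.439,-0.285,-0.04],[0.439,-0.285,-0.04],[0.439,-0.285,-0.04],[0.439,-0.285,-0.04],[0.439,-0.285,-0.04],[0.439,-0.285,-0.04],[0.439,-0.285,-0.04]], roll=[10.5,10.5,10.5,10.5,10.5,10.5,10.5,10.5,10.5], hand=0.04, newtons=25)

```text
clock: 1.23
ee_pos: [0.5022, -0.2009, 0.2537]
ee_rot: [[0.998, 0.056, 0.0], [0.056, -0.998, 0.001], [0.0, -0.001, -1.0]]
ft_force: [-0.8, -0.5, 0.4]
gripper_width: 0.461
gripper_force: 0.0
```

Request:
drive_tool(linear=[[0.11,-0.174,-0.06],[0.11,-0.174,-0.06],[0.11,-0.174,-0.06],[0.11,-0.174,-0.06],[0.11,-0.174,-0.06],[0.11,-0.174,-0.06]], roll=[0,0,0,0,0,0])

```text
clock: 1.98
ee_pos: [0.6003, -0.0248, 0.3128]
ee_rot: [[0.999, 0.052, -0.002], [0.052, -0.999, -0.0], [-0.002, 0.0, -1.0]]
ft_force: [-1.0, 1.3, 0.0]
gripper_width: 0.459
gripper_force: 0.0
```

```bash
python3 - <<'E'
from h import *
f=grab('wrist')
cv2.imwrite('pics/w1.png',cv2.resize(f['frame'],(800,600),interpolation=cv2.INTER_CUBIC))
print(ctrl.sense()['ee_pos'],ray(f,256,192))
E
```

```text
[ 0.60018732 -0.02509797  0.31290398] (array([ 0.67552571, -0.0210152 ,  0.48336432]), array([-0.2596408 , -0.01519521, -0.96569553]))
```

View pics/w1.png

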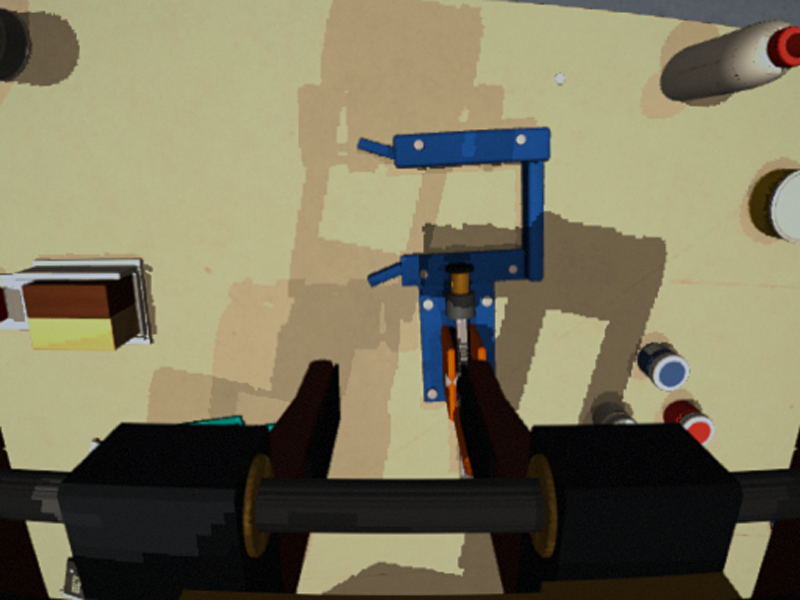

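Wrist view: the end stop's inner edge runs (523,165)–(526,250). The −x rail's inner edge runs (405,254)–(523,249), and the fence's inner top edge (396,167)–(549,160). The nose pad is at (460,265) and the bar at (463,345). The cheek tips are at (360,146) and (371,281).

```bash
python3 - <<'E'
from h import *
f=load('wrist');np.set_printoptions(precision=4,suppress=True)
def P(x,y,z): return atz(f,(x+.5)/1.5625-.5,(y+.5)/1.5625-.5,z)
for n,x,y,z in [('stop+',523,165,.03),('stop-',526,250,.03),('rail-L',405,254,.015),('rail-R',523,249,.015),('fenceL',396,167,.05),('fenceR',549,160,.05),('pad',460,265,.05),('bar',463,345,.045),('ck+',360,146,.015),('ck-',371,281,.015),('block BL',32,350,.056),('block BR',116,350,.056),('block TR',134,318,.056),('trayR-',151,342,.01),('trayR+',142,260,.042)]:
  print(n,P(x,y,z)[:2])
h=np.array([.631,-.0775]);a=.103
ex=np.array([np.cos(a),np.sin(a)]);ey=np.array([-ex[1],ex[0]])
for x,y,z in [(0,-.061,.03),(-.042,-.061,.03),(.042,.05,.015),(-.044,.05,.015)]:
  q=h+x*ex+y*ey;print(x,y,(proj(f,[*q,z])[0]+.5)*1.5625)
E
```

```text
stop+ [ 0.6752 -0.1237]
stop- [ 0.6042 -0.134 ]
rail-L [ 0.5923 -0.0303]
rail-R [ 0.6026 -0.1349]
fenceL [ 0.6678 -0.0186]
fenceR [ 0.6805 -0.1396]
pad [ 0.5918 -0.0755]
bar [ 0.5202 -0.0847]
ck+ [0.683  0.0129]
ck- [ 0.5661 -0.0011]
block BL [0.4972 0.3006]
block BR [0.5025 0.2192]
block TR [0.533  0.1998]
trayR- [0.4943 0.2085]
trayR+ [0.5811 0.1954]
0 -0.061 [535.645  212.3373]
-0.042 -0.061 [535.018  261.0205]
0.042 0.05 [402.3682 167.2083]
-0.044 0.05 [407.0894 265.8986]
```

Request:
drive_tool(linear=[[-0.055,-0.388,0.15],[-0.055,-0.388,0.15],[-0.055,-0.388,0.15],[-0.055,-0.388,0.15],[-0.055,-0.388,0.15],[-0.055,-0.388,0.15],[-0.055,-0.388,0.15],[-0.055,-0.388,0.15],[-0.055,-0.388,0.15]], roll=[0,0,0,0,0,0,0,0,0])

```text
clock: 3.15
ee_pos: [0.5262, 0.3588, 0.1636]
ee_rot: [[0.999, 0.052, -0.0], [0.052, -0.999, -0.001], [-0.0, 0.001, -1.0]]
ft_force: [-0.3, -1.0, 0.7]
gripper_width: 0.461
gripper_force: 0.0
```

```bash
python3 - <<'E'
from h import *
f=grab('wrist')
cv2.imwrite('pics/w2.png',cv2.resize(f['frame'],(800,600),interpolation=cv2.INTER_CUBIC))
s=ctrl.sense();print(s['ee_pos'],s['ee_rot'])
E
```

```text
[0.52655615 0.35868929 0.16407127] [[ 9.98702720e-01  5.09186695e-02  4.07049914e-04]
 [ 5.09188417e-02 -9.98702704e-01 -4.24417770e-04]
 [ 3.84911062e-04  4.44593691e-04 -9.99999827e-01]]
```

View pics/w2.png

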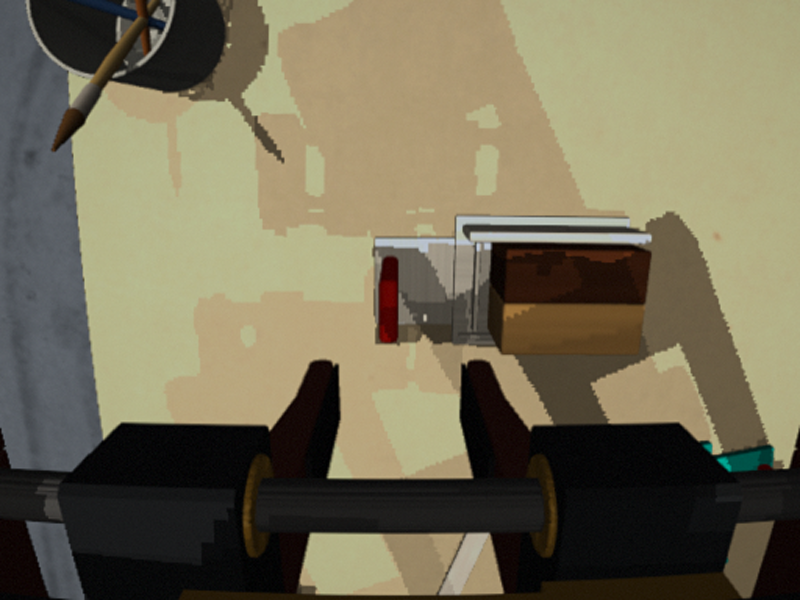

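Wrist view: the red tab spans (380–398, 258–342) and sits between the open fingers, slightly left of centre. The tray is square to the tool and the block lies flat.

```bash
python3 - <<'E'
from h import *
f=load('wrist');np.set_printoptions(precision=4,suppress=True)
def P(x,y,z): return atz(f,(x+.5)/1.5625-.5,(y+.5)/1.5625-.5,z)
print(ray(f,256,192)[0])
for n,x,y,z in [('tab +x',391,258,.076),('tab -x',389,342,.076),('tab-x 0',389,342,.006),('wallL',456,216,.042),('wallR',628,216,.042),('tongueL+',376,238,.006),('tongueL-',376,344,.006)]: print(n,P(x,y,z)[:2])
E
```

```text
[0.6012 0.3626 0.3342]
tab +x [0.5533 0.3641]
tab -x [0.5097 0.3631]
tab-x 0 [0.485  0.3632]
wallL [0.5721 0.3301]
wallR [0.578  0.2344]
tongueL+ [0.5524 0.3744]
tongueL- [0.4831 0.3716]
```

Request:
drive_tool(linear=[[0,-0.004,0.05],[0,-0.004,0.1],[0,-0.004,0.11],[0,-0.004,0.11]], roll=[0,0,0,0])

```text
clock: 3.7
ee_pos: [0.5264, 0.3635, 0.0544]
ee_rot: [[0.999, 0.051, 0.0], [0.051, -0.999, 0.0], [0.0, -0.0, -1.0]]
ft_force: [0.4, 0.0, 1.1]
gripper_width: 0.456
gripper_force: 0.0
```

Request:
drive_tool(linear=[[0,0,0],[0,0,0],[0,0,0],[0,0,0],[0,0,0]], roll=[0,0,0,0,0], hand=0, newtons=25)

```text
clock: 4.32
ee_pos: [0.5261, 0.3647, 0.0546]
ee_rot: [[0.999, 0.052, 0.001], [0.052, -0.999, 0.001], [0.001, -0.001, -1.0]]
ft_force: [-1.3, -1.2, 5.9]
gripper_width: 0.111
gripper_force: 25.0
```

Request:
drive_tool(linear=[[0.004,0.01,0],[0.012,0.029,0],[0.02,0.05,0],[0.029,0.072,0],[0.038,0.095,0],[0.047,0.118,0],[0.056,0.141,0],[0.064,0.16,0],[0.069,0.172,0],[0.07,0.175,0]], roll=[0,0,-0.5,-1,-1.5,-2,-2.5,-2.9,-2.9,-2.9])

```text
clock: 5.58
ee_pos: [0.6055, 0.1939, 0.0546]
ee_rot: [[0.995, 0.101, 0.001], [0.101, -0.995, 0.002], [0.001, -0.002, -1.0]]
ft_force: [-2.2, 5.8, 6.3]
gripper_width: 0.112
gripper_force: 25.0
```

```bash
python3 - <<'E'
from h import *
f=grab('top')['frame']; g=grab('wrist')['frame']
a=cv2.resize(f[140:230,150:290],(800,514),interpolation=cv2.INTER_CUBIC)
cv2.imwrite('pics/t2.png',a)
cv2.imwrite('pics/w3.png',cv2.resize(g,(800,600),interpolation=cv2.INTER_CUBIC))
s=ctrl.sense();print(s['ee_pos'],s['ee_rot'],s['ft_force'])
E
```

```text
[0.60558196 0.19373717 0.05461962] [[ 0.99477256  0.1021041   0.00152182]
 [ 0.10210177 -0.99477277  0.00153901]
 [ 0.001671   -0.00137558 -0.99999766]] [-0.88101075  1.82182313  6.90605162]
```

View pics/w3.png

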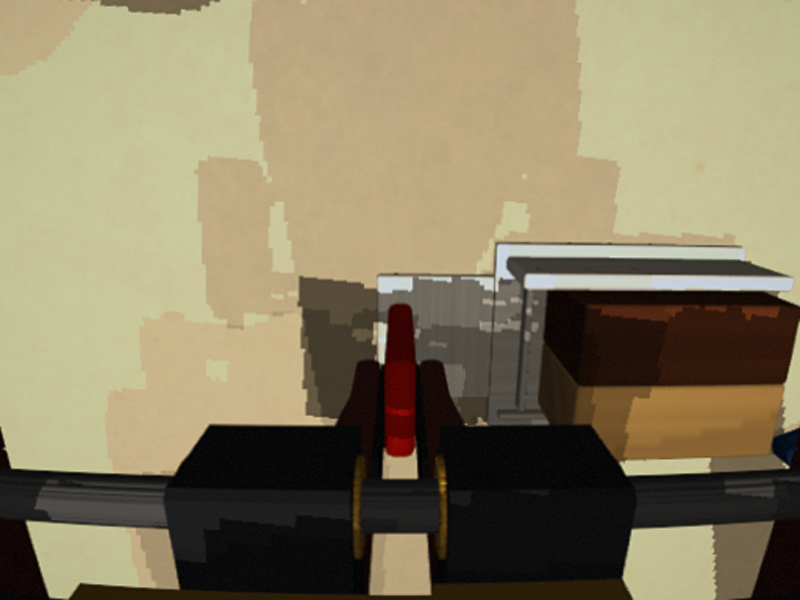

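The wrist shows the tab firmly gripped at (400,380), the tray square to the tool and the block in place. The top crop shows the line-up with the mouth.

View pics/t2.png

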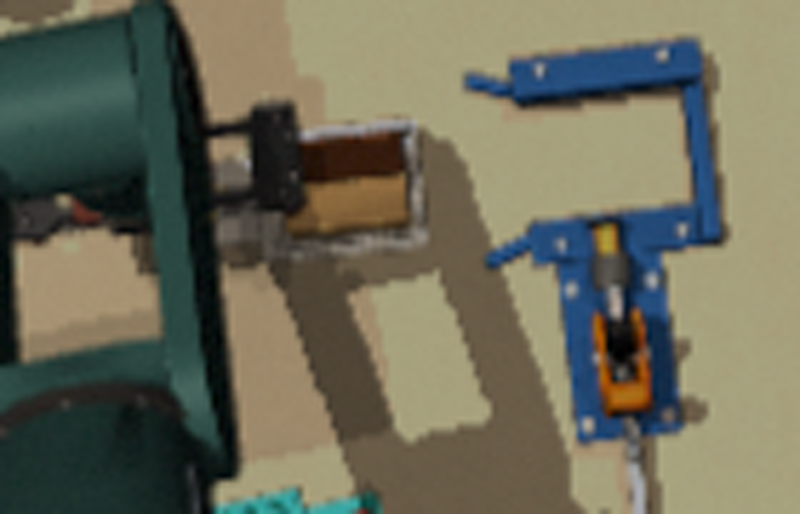

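Top crop: the tray's leading corners are at (415,120) and (426,240). The cheek tips are at (467,80) and (490,262).

```bash
python3 - <<'E'
from h import *
f=load('top');k=800/140
def P(x,y,z): return atz(f,150+(x+.5)/k-.5,140+(y+.5)/k-.5,z)[:2]
h=np.array([.633,-.075]);a=.102
R=np.array([[np.cos(a),np.sin(a)],[-np.sin(a),np.cos(a)]])
for n,x,y,z in [('lead+',415,120,.042),('lead-',426,240,.012),('edge-L',282,253,.012),('ck+',467,78,.015),('ck-',490,262,.015),('fence top in?',520,104,.0),('fence R',683,88,0),('rail-L',535,222,.015),('rail-R',690,207,.015),('fence outL',512,62,.05),('nose',605,228,.04),('barrel',614,290,.045),('barend',635,450,.04)]:
  print(n,np.round(P(x,y,z),4),np.round(R@(P(x,y,z)-h),4))
print(R@(ctrl.sense()['ee_pos'][:2]-h))
E
```

```text
lead+ [0.6553 0.0414] [0.0341 0.1136]
lead- [0.5802 0.0366] [-0.0412  0.1164]
edge-L [0.5725 0.131 ] [-0.0392  0.2111]
ck+ [0.6867 0.0089] [0.062  0.0779]
ck- [ 0.565  -0.0054] [-0.0606  0.0761]
fence top in? [ 0.6714 -0.0255] [0.0432 0.0454]
fence R [ 0.6811 -0.1338] [ 0.0419 -0.0634]
rail-L [ 0.591  -0.0351] [-0.0377  0.0439]
rail-R [ 0.6   -0.137] [-0.0392 -0.0583]
fence outL [ 0.6914 -0.0219] [0.0635 0.0469]
nose [ 0.5841 -0.0809] [-0.0493 -0.0009]
barrel [ 0.5433 -0.0863] [-0.0904 -0.0021]
barend [ 0.4403 -0.0988] [-0.1941 -0.0041]
[8.8150728e-05 2.7013220e-01]
```

Request:
drive_tool(linear=[[0,0.008,0],[0,0.02,0],[0,0.034,0],[0,0.048,0],[0,0.062,0],[0,0.076,0],[0,0.09,0],[0,0.104,0],[0,0.118,0],[0,0.13,0]], roll=[0,0,0,0,0,0,0,0,0,0])

```text
clock: 6.92
ee_pos: [0.6189, 0.0649, 0.0546]
ee_rot: [[0.995, 0.103, 0.002], [0.103, -0.995, 0.002], [0.002, -0.002, -1.0]]
ft_force: [-1.4, 5.4, 6.9]
gripper_width: 0.113
gripper_force: 25.0
```

Request:
drive_tool(linear=[[0,0.01,0],[0,0.02,0],[0,0.03,0],[0,0.036,0],[0,0.04,0],[0,0.044,0],[0,0.044,0]], roll=[0,0,0,0,0,0,0])

```text
clock: 7.8
ee_pos: [0.6234, 0.0211, 0.0546]
ee_rot: [[0.995, 0.103, 0.002], [0.103, -0.995, 0.001], [0.002, -0.001, -1.0]]
ft_force: [-0.2, 3.7, 6.5]
gripper_width: 0.114
gripper_force: 25.0
```

Request:
drive_tool(linear=[[0,0.002,0],[0,0.004,0],[0,0.005,0],[0,0.005,0]], roll=[0,0,0,0])

```text
clock: 8.3
ee_pos: [0.6238, 0.0176, 0.0546]
ee_rot: [[0.995, 0.102, 0.001], [0.102, -0.995, 0.004], [0.002, -0.003, -1.0]]
ft_force: [-0.7, 9.3, 8.2]
gripper_width: 0.111
gripper_force: 25.0
```

Request:
drive_tool(linear=[[0,0.001,0],[0,0.002,0],[0,0.003,0],[0,0.003,0]], roll=[0,0,0,0])

```text
clock: 8.8
ee_pos: [0.6229, 0.0174, 0.0546]
ee_rot: [[0.995, 0.102, -0.0], [0.102, -0.995, 0.007], [0.0, -0.007, -1.0]]
ft_force: [-1.4, 16.8, 9.4]
gripper_width: 0.112
gripper_force: 25.1
```

Request:
drive_tool(linear=[[0,-0.003,0],[0,-0.003,0],[0,-0.003,0]], roll=[0,0,0])

```text
clock: 9.18
ee_pos: [0.623, 0.0174, 0.0546]
ee_rot: [[0.995, 0.103, 0.0], [0.103, -0.995, 0.003], [0.0, -0.003, -1.0]]
ft_force: [-2.2, 7.7, 7.9]
gripper_width: 0.118
gripper_force: 25.0
```

Request:
drive_tool(linear=[[0,0,0],[0,0,0],[0,0,0],[0,0,0]], roll=[0,0,0,0], hand=0.04)

```text
clock: 9.68
ee_pos: [0.6231, 0.015, 0.0535]
ee_rot: [[0.995, 0.103, -0.0], [0.103, -0.995, 0.0], [-0.0, -0.0, -1.0]]
ft_force: [0.2, -0.3, 0.0]
gripper_width: 0.45
gripper_force: 0.0
```

Request:
drive_tool(linear=[[0,0,-0.02],[0,0,-0.06],[0,0,-0.12],[0,0,-0.18],[0,0,-0.22],[0,0,-0.22]], roll=[0,0,0,0,0,0])

```text
clock: 10.42
ee_pos: [0.6256, 0.0149, 0.2779]
ee_rot: [[0.995, 0.103, 0.008], [0.103, -0.995, -0.001], [0.008, 0.001, -1.0]]
ft_force: [-0.1, 0.0, -0.3]
gripper_width: 0.456
gripper_force: 0.0
```

```bash
python3 - <<'E'
from h import *
g=grab('wrist')['frame'];grab('side')
cv2.imwrite('pics/w4.png',cv2.resize(g,(800,600),interpolation=cv2.INTER_CUBIC))
s=ctrl.sense();print(s['clock'],s['ee_pos'],s['ee_rot'],s['joints'])
E
```

```text
10.525 [0.62289992 0.01517695 0.27343071] [[ 9.94694801e-01  1.02870059e-01 -5.30983710e-05]
 [ 1.02870061e-01 -9.94694802e-01  2.95729055e-05]
 [-4.97745071e-05 -3.48782480e-05 -9.99999998e-01]] [-8.64609647e-02  3.47320208e-01  1.37736062e+00  2.51744895e-05
  1.41696728e+00  1.38127914e+00]
```

View pics/w4.png

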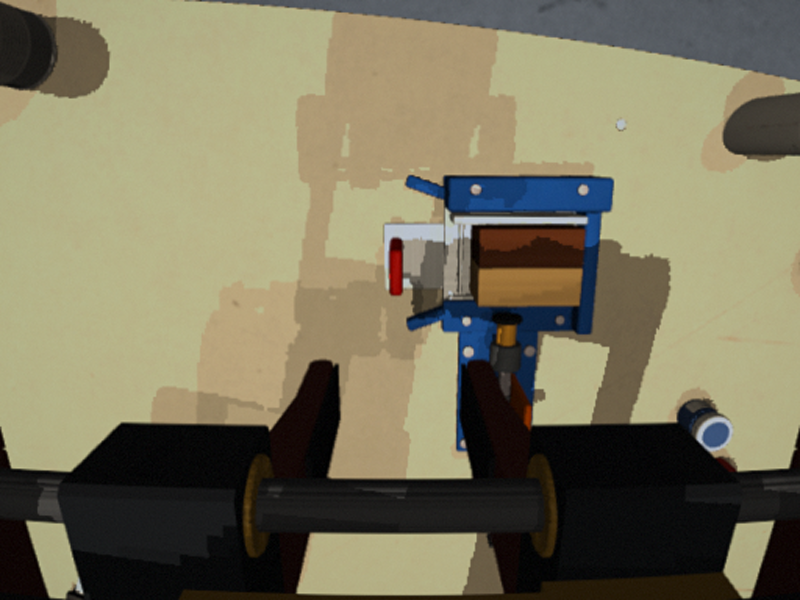

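Wrist view: the tray's front edge is flush on the end stop at (583,265) and the block sits flat. The tab is at (396,266), and the nose pad at (507,318) is clear of the block. From the contact point, holder_home ≈ (0.632, -0.072). Next I go above the clamp handle, with the tool turned 90°.

Request:
drive_tool(linear=[[-0.04,0.02,0],[-0.08,0.04,0],[-0.12,0.07,0],[-0.155,0.0876,0.03],[-0.155,0.0876,0.06],[-0.155,0.0876,0.06],[-0.155,0.0876,0.06],[-0.155,0.0876,0.06],[-0.155,0.0876,0.06],[-0.155,0.0876,0.06]], roll=[-10,-20,-30,-40,-50,-60,-70,-80,-90,-90], hand=0.0878)

```text
clock: 11.78
ee_pos: [0.4766, -0.0874, 0.2119]
ee_rot: [[-0.101, 0.995, -0.004], [0.995, 0.101, 0.001], [0.002, -0.003, -1.0]]
ft_force: [-0.2, -0.4, -1.5]
gripper_width: 1.003
gripper_force: 0.0
```

```bash
python3 - <<'E'
from h import *
g=grab('wrist')['frame'];t=grab('side')['frame']
cv2.imwrite('pics/w5.png',cv2.resize(g,(800,600),interpolation=cv2.INTER_CUBIC))
s=ctrl.sense();print(s['clock'],s['ee_pos'],s['ee_rot'],s['joints'][5],s['gripper_width'])
f=load('wrist');h=np.array([.632,-.072]);a=.103
ex=np.array([np.cos(a),np.sin(a)]);ey=np.array([-ex[1],ex[0]])
for x,y,z in [(-.172,.013,.16),(-.156,.013,.16),(-.119,.01,.157),(-.131,.01,.157),(-.03,0,.038),(-.05,.0,.046)]:
  q=h+x*ex+y*ey;print(x,y,(proj(f,[*q,z])[0]+.5)*1.5625)
E
```

```text
11.875 [ 0.47709475 -0.08754695  0.21250067] [[-9.93268239e-02  9.95052031e-01 -2.37417994e-03]
 [ 9.95054249e-01  9.93291324e-02  8.74734670e-04]
 [ 1.10623174e-03 -2.27555322e-03 -9.99996799e-01]] -0.4235876499875159 0.9978721783661855
-0.172 0.013 [362.74024158 306.42624848]
-0.156 0.013 [399.68952447 306.42374918]
-0.119 0.01 [483.72820738 311.1698524 ]
-0.131 0.01 [456.54888257 311.17360064]
-0.03 0 [589.33781866 276.37686301]
-0.05 0.0 [563.40342512 278.88455903]
```

View pics/w5.png

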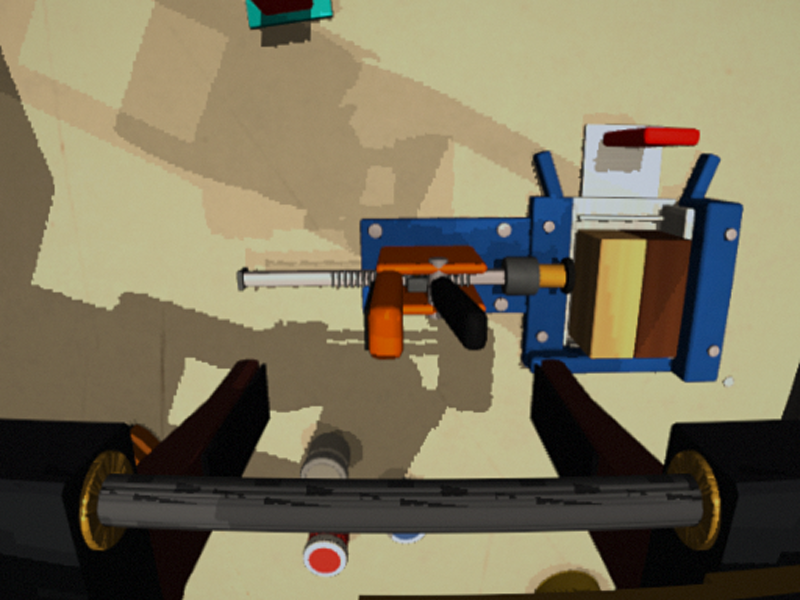

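Wrist view over the clamp: handle top at x 369–403, trigger top at 450–487, collar edge at 541, brass 541–566 and pad to 575. The block face is further right, so the nose is clear. The handle sits about 2 mm further +x than predicted. Next I descend, centred slightly ahead of clamp_grip.

Request:
drive_tool(linear=[[0,0.003,0.03],[0,0.003,0.06],[0,0.003,0.077],[0,0.003,0.077],[0,0.003,0.077]], roll=[0,0,0,0,0])

```text
clock: 12.5
ee_pos: [0.4813, -0.0876, 0.1371]
ee_rot: [[-0.102, 0.995, 0.0], [0.995, 0.102, -0.0], [-0.0, 0.0, -1.0]]
ft_force: [-0.2, -0.2, -0.4]
gripper_width: 1.001
gripper_force: 0.0
```

Request:
drive_tool(linear=[[0,0,0],[0,0,0],[0,0,0],[0,0,0],[0,0,0],[0,0,0],[0,0,0],[0,0,0]], roll=[0,0,0,0,0,0,0,0], hand=0.03, newtons=25)

```text
clock: 13.5
ee_pos: [0.4779, -0.0883, 0.1373]
ee_rot: [[-0.104, 0.995, -0.006], [0.995, 0.104, -0.002], [-0.001, -0.006, -1.0]]
ft_force: [-9.0, -3.6, 15.8]
gripper_width: 0.358
gripper_force: 25.3
```

```bash
python3 - <<'E'
from h import *
g=grab('wrist')['frame'];cv2.imwrite('pics/w6.png',cv2.resize(g,(800,600),interpolation=cv2.INTER_CUBIC))
s=ctrl.sense();print(s['clock'],s['ee_pos'],s['ft_force'],s['gripper_width']*.088,s['gripper_force'])
E
```

```text
13.55 [ 0.4778916  -0.08831563  0.13729143] [-8.55410598 -4.15970439 16.2796621 ] 0.03204625795956207 25.297284107655287
```

View pics/w6.png

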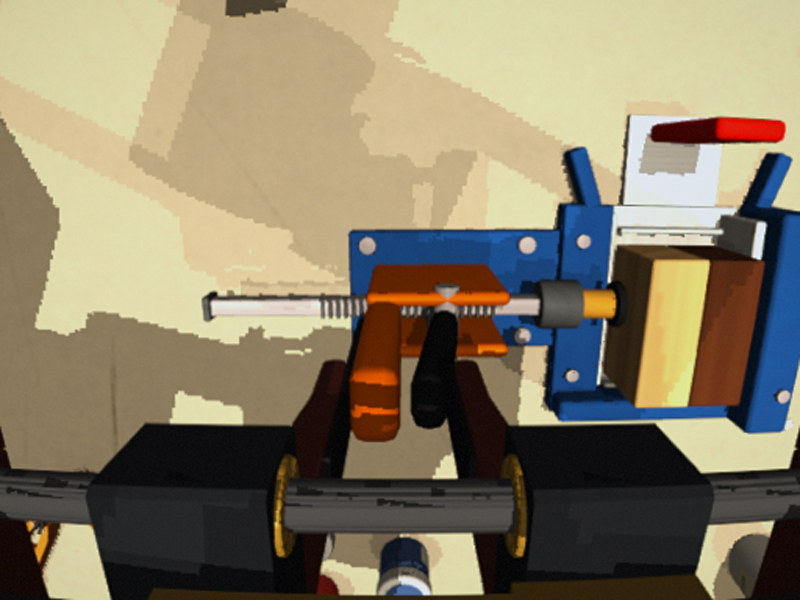

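Fully squeezed at 32 mm opening. Tail tip at (206,306), collar 540–583, brass 583–615 and pad to 626. The block face is at about x 630 at nose height. I'll convert these to holder coordinates.

```bash
cat >> h.py <<'E'
def loc(f,x,y,z,s=1.5625):
    h=np.array([.632,-.072]);a=.103
    R=np.array([[np.cos(a),np.sin(a)],[-np.sin(a),np.cos(a)]])
    return np.round(1000*(R@(atz(f,(x+.5)/s-.5,(y+.5)/s-.5,z)[:2]-h)),1)
E
python3 - <<'E'
from h import *
f=load('wrist')
for n,x,y,z in [('tail',205,306,.04),('collar',583,303,.038),('padback',615,303,.038),('padfront',626,303,.038),('pad top',622,284,.05),('blk bot-',607,385,.006),('blk top+y',652,247,.056),('blk top-y',637,405,.056),('far',709,260,.056)]: print(n,loc(f,x,y,z))
# row profile native
g=f['frame'];r=int(303/1.5625)
for rr in (r-2,r,r+2,r+4): print(rr,[tuple(int(v) for v in g[rr,c]) for c in range(364,412,2)])
E
```

```text
tail [-258.    -1.2]
collar [-58.    0.6]
padback [-40.6   0.6]
padfront [-34.5   0.7]
pad top [-43.1  13.8]
blk bot- [-26. -61.]
blk top+y [-32.6  33.8]
blk top-y [-29.3 -50.3]
far [-2.2 27.8]
191 [(83, 88, 89), (83, 89, 90), (82, 88, 90), (82, 89, 91), (80, 86, 87), (48, 147, 211), (40, 163, 229), (36, 158, 227), (37, 158, 227), (39, 157, 227), (37, 156, 227), (37, 156, 226), (39, 154, 226), (38, 153, 224), (30, 121, 184), (14, 45, 71), (12, 13, 11), (27, 27, 29), (20, 24, 24), (20, 32, 42), (16, 31, 41), (19, 31, 45), (19, 36, 48), (19, 36, 48)]
193 [(80, 87, 87), (87, 93, 93), (89, 94, 96), (86, 92, 95), (85, 91, 92), (57, 146, 194), (38, 170, 228), (42, 169, 228), (40, 169, 228), (42, 167, 229), (43, 167, 229), (40, 165, 228), (41, 165, 228), (44, 167, 229), (43, 166, 232), (18, 61, 95), (6, 7, 7), (22, 25, 27), (23, 26, 27), (17, 29, 39), (17, 28, 41), (15, 30, 45), (20, 36, 50), (17, 34, 48)]
195 [(90, 96, 96), (89, 96, 97), (92, 97, 99), (93, 100, 103), (90, 97, 99), (57, 143, 196), (43, 169, 229), (45, 169, 228), (44, 167, 227), (42, 169, 228), (43, 171, 228), (46, 172, 228), (44, 171, 228), (46, 171, 228), (42, 170, 231), (15, 53, 82), (10, 7, 10), (25, 27, 28), (26, 28, 29), (19, 29, 38), (16, 30, 39), (19, 33, 46), (18, 35, 48), (18, 35, 48)]
197 [(87, 93, 96), (86, 93, 94), (87, 92, 93), (90, 97, 99), (87, 93, 96), (50, 151, 213), (42, 164, 229), (42, 166, 229), (43, 166, 229), (42, 167, 229), (44, 167, 229), (42, 168, 228), (42, 166, 228), (47, 170, 230), (35, 136, 193), (9, 37, 57), (14, 13, 13), (22, 25, 25), (21, 25, 25), (18, 28, 39), (15, 28, 40), (17, 33, 45), (21, 38, 50), (21, 37, 50)]
```

```bash
cat >> h.py <<'E'
def brass():
    f=grab('wrist'); s=ctrl.sense(); g=f['frame'].astype(float)
    m=(g[...,2]-g[...,0]); L=[]
    hsv=cv2.cvtColor(f['frame'],cv2.COLOR_BGR2HSV)
    mask=((abs(hsv[...,0].astype(int)-20)<7)&(hsv[...,1]>180)&(hsv[...,2]>150)).astype(np.uint8)
    mask[:,:355]=0;mask[:,420:]=0;mask[:170]=0;mask[215:]=0
    n,lab,st,ce=cv2.connectedComponentsWithStats(mask)
    i=1+np.argmax(st[1:,4]); r=int(round(ce[i][1])); x0=st[i,0]; x1=x0+st[i,2]
    for rr in range(r-3,r+4):
        p=m[rr]; hi=np.median(p[x0+2:max(x0+3,x1-2)])
        a=np.interp(.5*hi,p[x0-3:x0+3],np.arange(x0-3,x0+3)); 
        q=p[x1-4:x1+4]; b=np.interp(-.5*hi,-q,np.arange(x1-4,x1+4))
        L.append((loc(f,a,rr,.046,1)[0],loc(f,b,rr,.046,1)[0]))
    L=np.median(L,0)
    print('clock %.2f open %.1f grip %.1f F %s | collar %.1f padback %.1f brass %.2f'%(s['clock'],s['gripper_width']*87.8,s['gripper_force'],np.round(s['ft_force'],1),*L,L[1]-L[0]),s['ee_pos'])
    return f
E
python3 -c "
from h import *
brass()"
```

```text
clock 13.60 open 31.6 grip 25.3 F [-7.9 -3.  17.6] | collar -60.3 padback -43.6 brass 16.70 [ 0.47786127 -0.08828802  0.13728922]
```

Request:
drive_tool(linear=[[0,0,0],[0,0,0],[0,0,0],[0,0,0],[0,0,0],[0,0,0],[0,0,0]], roll=[0,0,0,0,0,0,0], hand=0.085)

```text
clock: 14.48
ee_pos: [0.4805, -0.0873, 0.1365]
ee_rot: [[-0.103, 0.995, -0.001], [0.995, 0.103, 0.0], [0.0, -0.001, -1.0]]
ft_force: [-0.2, 0.3, -0.0]
gripper_width: 0.965
gripper_force: 0.0
```

```bash
python3 -c "
from h import *
brass()"
```

```text
clock 14.53 open 84.9 grip 0.0 F [-0.6  0.2  1.1] | collar -60.4 padback -43.5 brass 16.90 [ 0.48061383 -0.08737988  0.13656883]
```

Request:
drive_tool(linear=[[0,0,0],[0,0,0],[0,0,0],[0,0,0],[0,0,0],[0,0,0],[0,0,0],[0,0,0]], roll=[0,0,0,0,0,0,0,0], hand=0.03)

```text
clock: 15.52
ee_pos: [0.4778, -0.088, 0.1376]
ee_rot: [[-0.104, 0.995, -0.005], [0.995, 0.104, -0.001], [-0.001, -0.006, -1.0]]
ft_force: [-10.8, -2.5, 18.9]
gripper_width: 0.358
gripper_force: 25.3
```

```bash
python3 -c "
from h import *
brass()"
```

```text
clock 15.57 open 31.6 grip 25.2 F [-10.2  -3.   19.2] | collar -52.3 padback -35.6 brass 16.70 [ 0.47785544 -0.08803679  0.137589  ]
```

The bar advanced 8.0 mm and the nose is still free. A further stroke can press it in by 8 mm at most, so it is safe.

Request:
drive_tool(linear=[[0,0,0],[0,0,0],[0,0,0],[0,0,0],[0,0,0],[0,0,0],[0,0,0]], roll=[0,0,0,0,0,0,0], hand=0.085)

```text
clock: 16.45
ee_pos: [0.4805, -0.0874, 0.1365]
ee_rot: [[-0.103, 0.995, -0.001], [0.995, 0.103, 0.0], [0.0, -0.001, -1.0]]
ft_force: [-0.4, 1.0, 0.5]
gripper_width: 0.969
gripper_force: 0.0
```

Request:
drive_tool(linear=[[0,0,0],[0,0,0],[0,0,0],[0,0,0],[0,0,0],[0,0,0],[0,0,0],[0,0,0]], roll=[0,0,0,0,0,0,0,0], hand=0.03)

```text
clock: 17.45
ee_pos: [0.4778, -0.088, 0.1375]
ee_rot: [[-0.104, 0.995, -0.006], [0.995, 0.104, -0.001], [-0.001, -0.006, -1.0]]
ft_force: [-10.9, -3.4, 17.7]
gripper_width: 0.364
gripper_force: 25.3
```

```bash
python3 -c "
from h import *
brass()"
```

```text
clock 17.50 open 31.5 grip 25.3 F [-10.8  -1.9  19. ] | collar -44.3 padback -31.0 brass 13.30 [ 0.47785338 -0.08803987  0.13752371]
```

Request:
drive_tool(linear=[[0,0,0],[0,0,0],[0,0,0],[0,0,0],[0,0,0],[0,0,0],[0,0,0]], roll=[0,0,0,0,0,0,0], hand=0.085)

```text
clock: 18.38
ee_pos: [0.4805, -0.0874, 0.1365]
ee_rot: [[-0.103, 0.995, -0.001], [0.995, 0.103, 0.0], [0.0, -0.001, -1.0]]
ft_force: [-0.5, -0.0, 0.2]
gripper_width: 0.967
gripper_force: 0.0
```

Request:
drive_tool(linear=[[0,0,0],[0,0,0],[0,0,0],[0,0,0],[0,0,0],[0,0,0],[0,0,0],[0,0,0]], roll=[0,0,0,0,0,0,0,0], hand=0.037)

```text
clock: 19.38
ee_pos: [0.4807, -0.0878, 0.1376]
ee_rot: [[-0.103, 0.995, -0.0], [0.995, 0.103, -0.001], [-0.001, -0.0, -1.0]]
ft_force: [-3.3, -0.5, 10.2]
gripper_width: 0.426
gripper_force: 13.8
```

```bash
python3 -c "
from h import *
brass()"
```

```text
clock 19.43 open 37.1 grip 13.8 F [-4.4 -0.6 10. ] | collar -39.0 padback -30.9 brass 8.10 [ 0.48070852 -0.08777523  0.13762461]
```

The nose is about 9 mm in, and the pad and block are no longer moving. The picture allowance is used up, so I'll check numerically that the tray has stayed put, then hand in.

```bash
python3 - <<'E'
from h import *
def red(i):
    g=i.astype(int);m=(g[...,2]>110)&(g[...,1]<50)&(g[...,0]<50);m[:,:400]=0;m[130:]=0
    y,x=np.nonzero(m);return x.min(),x.max(),y.min(),y.max(),len(x)
print(red(cv2.resize(cv2.imread('pics/w6.png'),(512,384),interpolation=cv2.INTER_AREA)))
f=brass();print(red(f['frame']))
E
```

```text
(np.int64(458), np.int64(501), np.int64(76), np.int64(90), 576)
clock 19.48 open 37.4 grip 13.8 F [-3.1 -0.9 10.1] | collar -39.0 padback -30.9 brass 8.10 [ 0.48070273 -0.08776661  0.13762848]
(np.int64(457), np.int64(500), np.int64(75), np.int64(89), 567)
```

The tray hasn't moved and the reading is stable, so I'm handing in.

```bash
python3 -c "
from h import *
print(ticket.finish_job())"
```

```text
the job is handed in; nothing more can be done
None
```

I handed the job in at about 19.5 s, with the tray home against the end stop, the nose pressed in about 9 mm of its 18 mm by my camera measurement, and the trigger still held squeezed at 13.8 N; no verdict came back.

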